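Nest the mixing-bowl lids

TASK

Pack away the domed mixing-bowl lids as one inverted nest: leave the large black-rimmed lid standing where it is, knob down, then take the medium red-rimmed lid off its sloping stand and set it level inside the large one, and after it the small yellow-rimmed lid inside the medium one. Each lid must end knob down, centred and level, with its knob standing flat on the inside floor of the lid below; set the lids down, do not let them drop, and leave the large lid and the other things on the counter alone.

Things in the scene. Friction and masses are not known exactly. Their poses are not given: they have to be found in the camera images.
- large_lid_center (a point): Domed steel lid, black rim band 200 mm across, 240 g, loose, inverted on the counter. Point: on its axis, mid-height; z axis points out of the open side. All three lids, mm along z from this point: 64 mm wide flat knob face -34, inside floor (flat, 76 across) -12, dome -16 to +16, rim band +16 to +34. The band is parallel to z, 8 thick radially, to be pinched with one finger inside, one outside.
- medium_lid_center (a point): Domed steel lid, red rim band 172 mm across, 180 g, shaped and measured along z as the large lid. Point: on its axis, mid-height; z out of the open side. Starts knob down on one sloping stand, its z leaning 30 degrees from vertical, roughly towards the robot. Seated in the large lid it is 22 mm above the large lid's point, with 7 mm play all round.
- small_lid_center (a point): Domed steel lid, yellow rim band 144 mm across, 140 g, shaped and measured along z as the large lid. Point: on its axis, mid-height; z out of the open side. Starts knob down on the other sloping stand, its z leaning 30 degrees from vertical, roughly towards the robot. Seated in the medium lid it is 22 mm above the medium lid's point, with 7 mm play all round.
- stand_a_seat (a point): Fixed stand: 120 x 120 mm light wood board sloping 30 degrees down to the stand's own -x (roughly towards the robot), on a dark steel foot. Point: middle of the board's upper face, 50 mm above the counter; z is up. Wood strips 9 mm high stand below and at both sides of the lid's knob with 2 mm play: lift the lid 10 mm or more along its own axis or straight up to free it.
- stand_b_seat (a point): The second fixed stand, the same as stand_a. Which lid is on the left and which on the right changes.
- dough_hook: Polished steel dough hook lying on the counter beyond the lids, about 190 x 130 mm, 22 mm high, origin at the start of its shank on the counter. Leave it alone.
- tub: White tub with red cap, 80 mm across, 100 mm high, origin at the middle of its underside. Leave it alone.
- scraper: Dough scraper with white grip lying flat, 115 x 120 mm, 22 mm high, origin on the counter under its middle. Leave it alone.

How it is judged:
By the outcome, as a careful person would: the job done as asked, in the order asked, and still so for the second after the job is handed in, with the robot touching nothing.
It also fails if it takes over 67 s, if anything falls off the work surface, if the arm or the gripper's body presses on something with over 40 N, if the wrist force passes 120 N, or if a joint passes its speed limit or range.

ROBOT

A 7-joint arm with a two-finger parallel gripper is mounted at the origin on the work surface. World frame = base frame: x ahead of the robot, y to its left, z up, the work surface at z = 0. Lengths are in m, angles in rad, forces in N, time in s.
With the tool pointing down it reaches from about 0.4 to 0.85 m from the base axis. Payload 4.5 kg.
Tool frame: the origin (TCP) lies at the very end of the fingers, on their centre line; the grasp point (between the pads) lies 19 mm behind it; z points along the fingers, y is the line along which they close (so a half turn about z gives the same grasp; the last joint's range is limited). The gripper opens to 88 mm and grips with 3 to 60 N. Pads are 18 mm wide; open, the fingers measure 123 mm over their backs; the gripper's body (75 mm by 187 mm) begins 45 mm behind the grasp point.
Start: joints at [-1.069, 0.689, -0.195, 1.565, 0.157, 0.902, -0.215], TCP at [0.282, 0.558, 0.239] pointing down, gripper open.
Joint ranges: [-3.01, 3.01], [-0.46, 2.08], [-1.47, 1.51], [0.13, 2.56], [-1, 4.14], [0.04, 2.09], [-2.66, 2.66]. Speed limits (rad/s): [2.57, 2.57, 3.14, 3.14, 3.14, 3.14, 3.14].

INTERFACE

Orientations are given as a unit quaternion [x, y, z, w].
In Python, from plant import r gives the robot as it stands. The module is installed in compiled form; this text tells all that it offers.
- The arm moves only by the tool step_arm, never from a script. Its argument "increments" is a list of rows, each a list of 2 entries, a list of its own where there are three numbers: the shift along the world's x, y, z in cm, then the turn, a rotation vector about the world's x, y, z in degrees. A call has exactly 10 rows; each row shifts and turns the commanded pose from where the row before left it; what a row does not reach is not made up. A row lasts 1/10 s, in which the tool goes at most 50 mm and 8.59 degrees, less where a joint would pass 70% of its speed; a pose out of reach is approached as far as the arm can. A call is refused whole if a number of a shift passes 5 or a number of a turn 8.59, either way. A call with a gripper value outside its range is refused whole. "fingers" is the opening, from 0 (shut) to 1 (fully open), set as the call begins (left out, the last holds). The fingers move at their own pace and stop on an object; "grip_force" is the grip in N (left out, the last holds). Time passes only in rows, so rows that do not move let the fingers close, or fill a call up. It gives the time, the measured TCP pose, the force, the opening and the grip force at its end, in the units of the state.
- r.get_state(): the state, without advancing time (a new reading comes with each control period).
- r.snapshot(name): name is "side" or "top"; returns (picture, depth): 384x512x3 uint8, red, green, blue; 384x512 float32, m along the optical axis (not along the pixel's ray), 0 where there is no reading.
- r.calibration(name): a dict with "fov_y" (degrees; the focal length in pixels is half the picture's height over the tangent of half this angle, whatever the lens; pixels are square), "cx", "cy" (the principal point, pixels), "k1" (the pictures are not rectified: a ray, as slopes to the right and down, at radius r is drawn at 1 + k1 r^2 times it, then the intrinsics apply), "R" (3x3) and "t" (3): a world point X has camera coordinates R X + t. Camera axes: x right, y down, z forward; pixel columns grow to the right and rows downward; lengths in m; the calibration is good to about 2 mm. A picture is of the moment at which its call begins. calibration takes no time and is no camera call.
- r.finish_job(): hands the job in; it is judged then, once.
The state is a dict: "clock": time; "q": joint angles; "qd": joint speeds; "joint_torque": joint torques, N m; "tool_pos": TCP position; "eef_rot": TCP orientation; "contact_force": force on the tool from outside, world axes, zero at the start; "moment": the same for the moment, N m; "opening": opening from 0.0 (shut) to 1.0 (fully open); "finger_force": force on a finger pad.
Only numpy, scipy, OpenCV 4.12 (cv2) and the standard library are available. Lean on these libraries where they do the work, as an engineer would, in place of code of your own. Each camera call takes 0.05 s, during which the arm holds its last target. There are 200 camera calls.

## Working session

There is one attempt and no reset: what is moved stays moved. The work goes in short steps, Python scripts to look and compute and a tool call to move; the robot and the scene stay as the last step left them, time stands still between calls to the robot, and variables do not carry over. Pictures are saved under pics/ and viewed, at most 10 in all, crops included, and the job is handed in when it is done.

Besides the shell and the picture viewer there is one more tool, called after "Emit:" as name([rows], argument=value, ...), one row to a line, values as JSON. step_arm: Moves the arm, as the interface text tells. Its arguments: {"type":"object","properties":{"increments":{"type":"array","items":{"type":"array"}},"fingers":{"type":"number"},"grip_force":{"type":"number"}},"required":["increments"]}

```bash
mkdir -p pics; cat > h.py <<'E'
import numpy as np, cv2
from plant import r
def snap(n):
    im,d=r.snapshot(n); return im,d
def cloud(n,d):
    c=r.calibration(n); h,w=d.shape
    f=h/2/np.tan(np.radians(c["fov_y"])/2)
    K=np.array([[f,0,c["cx"]],[0,f,c["cy"]],[0,0,1.]])
    v,u=np.mgrid[:h,:w]
    p=np.stack([u,v],-1).reshape(-1,1,2).astype(float)
    s=cv2.undistortPoints(p,K,np.array([c["k1"],0,0,0.]))[:,0]
    X=np.c_[s,np.ones(len(s))]*d.reshape(-1,1)
    return ((X-np.array(c["t"]))@np.array(c["R"])).reshape(h,w,3)
E
python3 - <<'E'
from h import *
ims=[]
for n in("top","side"):
    im,d=snap(n); np.savez(n+"0.npz",im=im,d=d); ims.append(im)
    cv2.imwrite(f"pics/{n}0.png",cv2.cvtColor(im,cv2.COLOR_RGB2BGR))
    c=r.calibration(n); print(n,c)
print(r.get_state())
E
```

```text
top {'fov_y': 49.22260713177094, 'cx': 259.02101858904973, 'cy': 187.07193032634152, 'k1': -0.06169376130341519, 'R': array([[-2.03398732e-03, -9.99997436e-01, -9.95416476e-04],
       [-9.98399044e-01,  2.08700154e-03, -5.65242678e-02],
       [ 5.65262003e-02,  8.78853214e-04, -9.98400729e-01]]), 't': array([-0.01238743,  0.6004656 ,  0.99398022])}
side {'fov_y': 53.34077313488857, 'cx': 258.0705905364319, 'cy': 190.04498542961113, 'k1': -0.03340707251851711, 'R': array([[ 0.9737647 , -0.22710941,  0.01426965],
       [-0.16000262, -0.72792598, -0.66672552],
       [ 0.16180689,  0.6469506 , -0.74516673]]), 't': array([-0.58387324,  0.14881995,  1.01652879])}
{'clock': 0.1, 'q': array([-1.06919798,  0.68991214, -0.19452971,  1.5662429 ,  0.15728748,
        0.90250894, -0.21505197]), 'qd': array([ 0.00067831, -0.00049584,  0.00152771, -0.00488964, -0.0003462 ,
       -0.00031339,  0.00017051]), 'joint_torque': array([-3.64870291e-03, -5.28499675e+01, -1.27143312e+00, -1.53839046e+01,
       -5.25237608e-02,  1.89774997e-03,  3.15170371e-05]), 'tool_pos': array([0.28159875, 0.55732123, 0.23798221]), 'eef_rot': array([ 2.31711699e-01,  9.72784139e-01, -8.28443783e-04, -1.42275603e-04]), 'contact_force': array([-0.12634566,  0.151887  ,  0.67895549]), 'moment': array([-0.06545946, -0.03105001, -0.0095173 ]), 'finger_force': 0.0, 'opening': 0.9967955314987854}
```

View pics/top0.png

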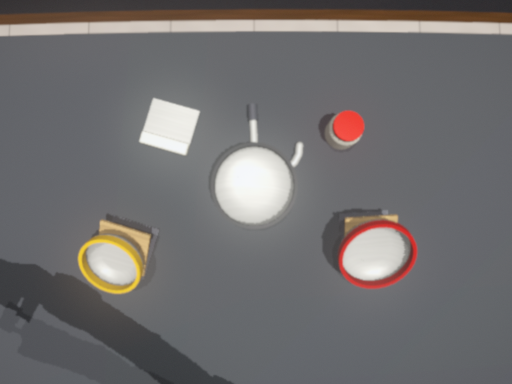

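View pics/side0.png

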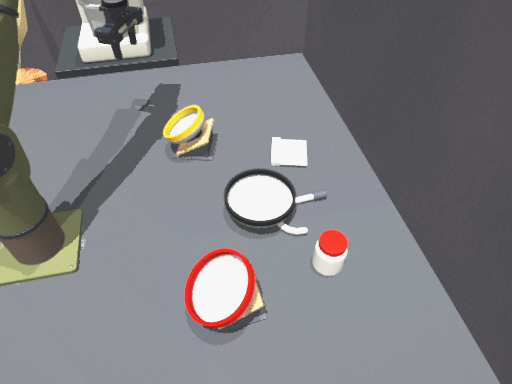

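The top view shows the large lid at about (253,185), red on its stand at (377,254) and yellow at (111,264). Next I'll fit the rims.

```bash
cat >> h.py <<'E'
from scipy.optimize import least_squares
HSV={"red":[((0,150,60),(8,255,255)),((172,150,60),(180,255,255))],"yellow":[((18,150,80),(32,255,255))],"black":[((0,0,0),(180,255,70))]}
def rim(n,im,d,col,R,box=None,zr=(0.03,0.4)):
    hs=cv2.cvtColor(im,cv2.COLOR_RGB2HSV); m=np.zeros(d.shape,bool)
    for a,b in HSV[col]: m|=cv2.inRange(hs,a,b)>0
    P=cloud(n,d); m&=(d>0)&(P[...,2]>zr[0])&(P[...,2]<zr[1])
    if box: m&=(P[...,0]>box[0])&(P[...,0]<box[1])&(P[...,1]>box[2])&(P[...,1]<box[3])
    if col!="black":
        k,l,s,_=cv2.connectedComponentsWithStats(m.astype(np.uint8)); m=l==1+np.argmax(s[1:,4])
    return P[m]
def fit(Q,R,n0):
    # torus-ish fit: band top ring: points on rim top plane, radius R-4mm; outer wall allowed
    n0=np.array(n0,float); 
    def unp(p):
        n=np.array([p[3],p[4],np.sqrt(max(1e-6,1-p[3]**2-p[4]**2))]); return p[:3],n
    def res(p):
        c,n=unp(p); q=Q-c; h=q@n; rad=np.linalg.norm(q-h[:,None]*n,axis=1)
        # distance to band solid's surface: h -18..0, rad R-8..R  (c at rim-top centre)
        dh=np.abs(h+.009)-.009; dr=np.abs(rad-(R-.004))-.004
        out=np.hypot(np.maximum(dh,0),np.maximum(dr,0)); ins=np.minimum(np.maximum(dh,dr),0)
        return out+ins
    p=least_squares(res,[*Q.mean(0),n0[0],n0[1]],loss="soft_l1",f_scale=.002).x
    c,n=unp(p); return c-.034*n,n,np.sqrt(np.mean(res(p)**2))
E
python3 - <<'E'
from h import *
for n in("top","side"):
    z=np.load(n+"0.npz"); im,d=z["im"],z["d"]
    for col,R,n0 in(("red",.086,(-.5,0,.87)),("yellow",.072,(-.5,0,.87))):
        box=(.2,.6,-.6,0) if col=="red" else (.2,.6,0,.6)
        Q=rim(n,im,d,col,R,box); c,nn,e=fit(Q,R,n0)
        print(n,col,len(Q),Q.min(0).round(3),Q.max(0).round(3),c.round(4),nn.round(3),np.degrees(np.arccos(nn[2])).round(1),np.degrees(np.arctan2(nn[1],nn[0])).round(1),e.round(4))
    P=cloud(n,d); hs=cv2.cvtColor(im,cv2.COLOR_RGB2HSV)
    x,y,zz=P[...,0],P[...,1],P[...,2]
    m=(d>0)&(zz>.055)&(zz<.085)&(x>.4)&(x<.75)&(y>-.13)&(y<.16)
    Q=P[m]; c,nn,e=fit(Q,.1,(0,0,1)); print(n,"large",len(Q),Q.min(0).round(3),Q.max(0).round(3),c.round(4),nn.round(3),e.round(4))
    # tub & counter
    m=(d>0)&(abs(zz)<.015); print("counter z",np.median(zz[m]).round(4))
    m=(d>0)&(zz>.085)&(zz<.13)&(x>.5)&(x<.85)&(y<-.1)&(y>-.4); print("tub",P[m].mean(0).round(3))
E
```

```text
top red 1024 [ 0.368 -0.358  0.056] [ 0.521 -0.187  0.153] [ 0.4634 -0.2708  0.082 ] [-0.502 -0.031  0.864] 30.2 -176.5 0.0021
top yellow 1034 [0.358 0.244 0.062] [0.49  0.39  0.144] [0.437  0.3124 0.0785] [-0.477  0.147  0.866] 30.0 162.9 0.0012
top large 1040 [ 0.502 -0.101  0.055] [0.7   0.097 0.073] [ 0.6011 -0.0028  0.0341] [-0.001 -0.001  1.   ] 0.0013
counter z -0.0002
tub [ 0.707 -0.22   0.1  ]
side red 1331 [ 0.366 -0.361  0.055] [ 0.522 -0.188  0.151] [ 0.4577 -0.2731  0.0783] [-0.498 -0.032  0.867] 29.9 -176.3 0.0014
side yellow 500 [0.358 0.24  0.059] [0.49  0.386 0.144] [0.4374 0.3104 0.077 ] [-0.475  0.142  0.868] 29.8 163.3 0.0016
side large 822 [ 0.503 -0.106  0.055] [0.703 0.098 0.07 ] [ 0.603  -0.0041  0.0327] [0.003 0.002 1.   ] 0.0012
counter z -0.0008
tub [ 0.674 -0.231  0.1  ]
```

```bash
cat >> h.py <<'E'
from scipy.spatial.transform import Rotation as Ro
def go(pos,z,y):
    "print shift cm and rotvec deg (world) from current to target pose; tool y is sign-free"
    s=r.get_state(); A=Ro.from_quat(s["eef_rot"]); z=np.array(z,float);z/=np.linalg.norm(z)
    y=np.array(y,float); y-=y@z*z; y/=np.linalg.norm(y)
    if y@A.as_matrix()[:,1]<0: y=-y
    B=Ro.from_matrix(np.c_[np.cross(y,z),y,z])
    print("t",round(s["clock"],2),"shift cm",((np.array(pos)-s["tool_pos"])*100).round(2),"rot deg",np.degrees((B*A.inv()).as_rotvec()).round(2),"F",s["contact_force"].round(1),"M",s["moment"].round(2),"q",s["q"].round(2))
E
python3 - <<'E'
from h import *
n=np.array([-.5,-.031,.866]); c=np.array([.460,-.272,.0795]); s=np.array([-.062,.998,0])
g=c+.082*s+.0175*n; print(g, g+.08*n)
go(g+.08*n,-n,s)
E
```

```text
[ 0.446166  -0.1907065  0.094655 ] [ 0.406166  -0.1931865  0.163935 ]
t 0.1 shift cm [ 12.46 -75.05  -7.4 ] rot deg [ -6.03 -29.79  29.67] F [-0.1  0.2  0.7] M [-0.07 -0.03 -0.01] q [-1.07  0.69 -0.19  1.57  0.16  0.9  -0.22]
```

Emit:
step_arm([
  [[1.7,-3.7,0.3],[-0.3,-1.5,1.5]],
  [[1.7,-3.7,0.3],[-0.3,-1.5,1.5]],
  [[1.7,-3.7,0.3],[-0.3,-1.5,1.5]],
  [[1.7,-3.7,0.3],[-0.3,-1.5,1.5]],
  [[1.7,-3.7,0.3],[-0.3,-1.5,1.5]],
  [[1.7,-3.7,0.3],[-0.3,-1.5,1.5]],
  [[1.7,-3.7,0.3],[-0.3,-1.5,1.5]],
  [[1.7,-3.7,0.3],[-0.3,-1.5,1.5]],
  [[1.7,-3.7,0.3],[-0.3,-1.5,1.5]],
  [[1.7,-3.7,0.3],[-0.3,-1.5,1.5]],
], fingers=0.5, grip_force=8)

```text
clock: 1.1
tool_pos: [0.4521, 0.1863, 0.2688]
eef_rot: [0.1, 0.986, 0.005, 0.133]
contact_force: [0.7, -1.3, -0.2]
opening: 0.503
finger_force: 0.0
```

Emit:
step_arm([
  [[-0.4,-3.8,-1.0],[-0.3,-1.5,1.5]],
  [[-0.4,-3.8,-1.0],[-0.3,-1.5,1.5]],
  [[-0.4,-3.8,-1.0],[-0.3,-1.5,1.5]],
  [[-0.4,-3.8,-1.0],[-0.3,-1.5,1.5]],
  [[-0.4,-3.8,-1.0],[-0.3,-1.5,1.5]],
  [[-0.4,-3.8,-1.0],[-0.3,-1.5,1.5]],
  [[-0.4,-3.8,-1.0],[-0.3,-1.5,1.5]],
  [[-0.4,-3.8,-1.0],[-0.3,-1.5,1.5]],
  [[-0.4,-3.8,-1.0],[-0.3,-1.5,1.5]],
  [[-0.4,-3.8,-1.0],[-0.3,-1.5,1.5]],
])

```text
clock: 2.1
tool_pos: [0.4122, -0.0849, 0.1908]
eef_rot: [0.012, 0.981, -0.022, 0.19]
contact_force: [0.6, -0.9, -0.9]
opening: 0.499
finger_force: 0.0
```

```bash
python3 - <<'E'
from h import *
n=np.array([-.5,-.031,.866]); c=np.array([.460,-.272,.0795]); s=np.array([-.062,.998,0])
g=c+.082*s+.0175*n
go(g+.08*n,-n,s)
for k in("top","side"):
    im,d=snap(k)
    cv2.imwrite(f"pics/{k}1.png",cv2.cvtColor(im,cv2.COLOR_RGB2BGR))
    Q=rim(k,im,d,"red",.086,(.2,.6,-.6,0)); print(k,len(Q),*[np.round(v,4) for v in fit(Q,.086,n)])
E
```

```text
t 2.1 shift cm [ -0.6  -10.83  -2.69] rot deg [ 2.29 -8.09  5.56] F [ 0.6 -0.9 -0.9] M [0.05 0.32 0.03] q [ 0.44  0.54 -0.57  2.56  2.26  0.43 -0.7 ]
top 1028 [ 0.4633 -0.2708  0.082 ] [-0.4951 -0.0252  0.8685] 0.002
side 1333 [ 0.4578 -0.2731  0.0783] [-0.4991 -0.0309  0.866 ] 0.0013
```

View pics/side1.png

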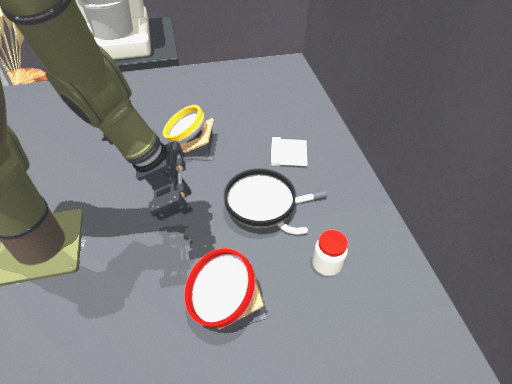

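The arm's elbow is at its limit near the base, so I'll use the lid's far (-y) side, which is at a better reach.

Emit:
step_arm([
  [[1,-1,1],[0,0,0]],
  [[1,-2,1],[0,0,0]],
  [[1,-2.5,1],[0,0,0]],
  [[0.5,-2.5,1],[0,0,0]],
  [[0.5,-2.5,0.5],[0.2,-0.8,0.6]],
  [[0,-3,0.5],[0.2,-0.8,0.6]],
  [[0,-3,0],[0.2,-0.8,0.6]],
  [[0,-3,0],[0.2,-0.8,0.6]],
  [[0,-3,0],[0.2,-0.8,0.6]],
  [[0,-3,0],[0.2,-0.8,0.6]],
])

```text
clock: 3.2
tool_pos: [0.4517, -0.2775, 0.2312]
eef_rot: [-0.007, 0.976, -0.014, 0.218]
contact_force: [1.5, -0.5, -1.5]
opening: 0.5
finger_force: 0.0
```

```bash
python3 - <<'E'
from h import *
n=np.array([-.5,-.031,.866]); c=np.array([.460,-.272,.0795]); s=np.array([-.062,.998,0])
g=c-.082*s+.0175*n; print(g)
go(g+.06*n,-n,s)
E
```

```text
[ 0.456334  -0.3543785  0.094655 ]
t 3.2 shift cm [-2.53 -7.88 -8.46] rot deg [ 1.91 -4.75  3.18] F [ 1.5 -0.5 -1.5] M [-0.    0.44 -0.01] q [ 1.05  0.57 -0.69  2.2   1.16  0.18  0.98]
```

Emit:
step_arm([
  [[-0.2,-1.5,-0.4],[0.2,-0.6,0.4]],
  [[-0.3,-1.5,-0.5],[0.2,-0.6,0.4]],
  [[-0.3,-1.5,-0.8],[0.2,-0.6,0.4]],
  [[-0.3,-1.4,-1],[0.2,-0.6,0.4]],
  [[-0.3,-1,-1.2],[0.3,-0.6,0.4]],
  [[-0.3,-0.6,-1.2],[0.3,-0.6,0.4]],
  [[-0.3,-0.4,-1.2],[0.3,-0.6,0.4]],
  [[-0.3,0,-1.2],[0.2,-0.5,0.4]],
  [[-0.2,0,-1],[0,0,0]],
  [[0,0,0],[0,0,0]],
])

```text
clock: 4.2
tool_pos: [0.4248, -0.3562, 0.1453]
eef_rot: [-0.027, 0.966, 0.009, 0.256]
contact_force: [-0.4, -1.0, 1.5]
opening: 0.501
finger_force: 0.0
```

```bash
python3 - <<'E'
from h import *
n=np.array([-.5,-.031,.866]); c=np.array([.460,-.272,.0795]); s=np.array([-.062,.998,0])
g=c-.082*s+.0175*n; print(g)
go(g+.06*n,-n,s);go(g,-n,s)
k="side"
im,d=snap(k)
cv2.imwrite(f"pics/{k}2.png",cv2.resize(cv2.cvtColor(im,cv2.COLOR_RGB2BGR)[200:380,100:340],None,fx=3,fy=3))
E
```

```text
[ 0.456334  -0.3543785  0.094655 ]
t 4.2 shift cm [ 0.15 -0.    0.13] rot deg [-0.19 -0.43  0.28] F [-0.4 -1.   1.5] M [0.06 0.45 0.02] q [ 1.36  0.87 -0.87  2.17  1.81  0.23  0.68]
t 4.2 shift cm [ 3.15  0.18 -5.06] rot deg [-0.19 -0.43  0.28] F [-0.4 -1.   1.5] M [0.06 0.45 0.02] q [ 1.36  0.87 -0.87  2.17  1.81  0.23  0.68]
```

View pics/side2.png

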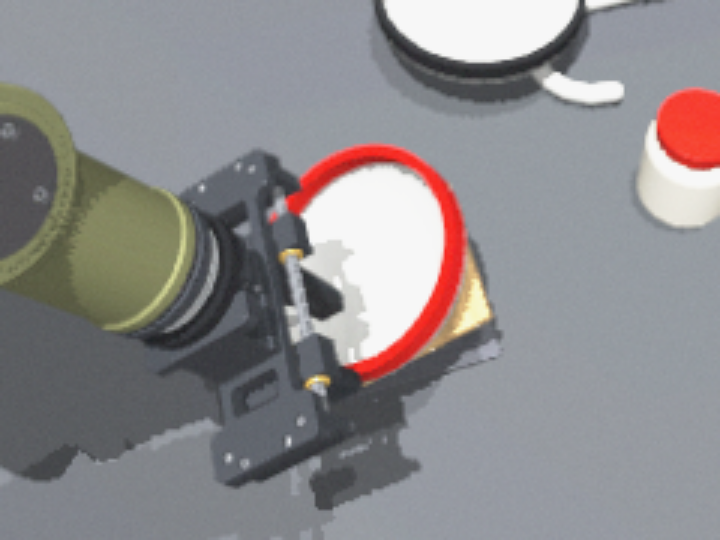

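The fingers straddle the red rim's near-camera side. Descending along the lid axis.

Emit:
step_arm([
  [[0.4,0,-0.6],[0,-0.2,0.1]],
  [[0.4,0,-0.6],[0,-0.2,0.1]],
  [[0.4,0,-0.6],[0,0,0]],
  [[0.4,0,-0.6],[0,0,0]],
  [[0.4,0,-0.6],[0,0,0]],
  [[0.3,0.1,-0.6],[0,0,0]],
  [[0.3,0.1,-0.6],[0,0,0]],
  [[0.3,0,-0.5],[0,0,0]],
  [[0.2,0,-0.3],[0,0,0]],
  [[0,0,0],[0,0,0]],
])

```text
clock: 5.25
tool_pos: [0.4565, -0.3549, 0.0966]
eef_rot: [-0.029, 0.965, 0.008, 0.26]
contact_force: [-0.0, -0.1, 0.5]
opening: 0.498
finger_force: 0.0
```

```bash
python3 - <<'E'
from h import *
n=np.array([-.5,-.031,.866]); c=np.array([.460,-.272,.0795]); s=np.array([-.062,.998,0])
g=c-.082*s+.0175*n
go(g,-n,s)
k="top"
im,d=snap(k)
Q=rim(k,im,d,"red",.086,(.2,.6,-.6,0)); print(k,len(Q),*[np.round(v,4) for v in fit(Q,.086,n)])
E
```

```text
t 5.25 shift cm [-0.01  0.05 -0.19] rot deg [-0.03  0.06  0.07] F [-0.  -0.1  0.5] M [0.08 0.5  0.05] q [ 1.34  1.03 -0.96  2.14  1.96  0.4   0.57]
top 877 [ 0.4625 -0.2676  0.0817] [-0.5019 -0.0327  0.8643] 0.003
```

Close gently, moving the last 1.5 mm in.

Emit:
step_arm([
  [[0.1,0,-0.15],[0,0,0]],
  [[0,0,0],[0,0,0]],
  [[0,0,0],[0,0,0]],
  [[0,0,0],[0,0,0]],
  [[0,0,0],[0,0,0]],
  [[0,0,0],[0,0,0]],
  [[0,0,0],[0,0,0]],
  [[0,0,0],[0,0,0]],
  [[0,0,0],[0,0,0]],
  [[0,0,0],[0,0,0]],
], fingers=0, grip_force=8)

```text
clock: 6.3
tool_pos: [0.4573, -0.3551, 0.0955]
eef_rot: [-0.029, 0.965, 0.008, 0.26]
contact_force: [-1.3, -0.8, 1.4]
opening: 0.092
finger_force: 8.0
```

Emit:
step_arm([
  [[0,0,0],[0,0,0]],
  [[0,0,0],[0,0,0]],
  [[0,0,0],[0,0,0]],
  [[0,0,0.3],[0,0,0]],
  [[0,0,0.5],[0,0,0]],
  [[0,0,0.7],[0,0,0]],
  [[0,0,1],[0,0,0]],
  [[0,0,1],[0,0,0]],
  [[0,0,1],[0,0,0]],
  [[0,0,1],[0,0,0]],
], fingers=0, grip_force=45)

```text
clock: 7.3
tool_pos: [0.4574, -0.355, 0.1515]
eef_rot: [-0.029, 0.965, 0.008, 0.26]
contact_force: [-0.6, -0.8, -1.7]
opening: 0.092
finger_force: 45.0
```

```bash
python3 - <<'E'
from h import *
n=np.array([-.5,-.031,.866])
s0=r.get_state(); print(s0["contact_force"],s0["moment"],s0["opening"])
for k in("top","side"):
    im,d=snap(k)
    Q=rim(k,im,d,"red",.086,(.2,.6,-.6,0)); c,nn,e=fit(Q,.086,n); print(k,len(Q),c.round(4),nn.round(3),e.round(4))
# predicted lid centre from tool
M=Ro.from_quat(s0["eef_rot"]).as_matrix(); print(M.round(3), (M.T@(c-s0["tool_pos"])).round(4),(M.T@nn).round(3))
go([.60,-.0877,.20],[0,0,-1],[0,1,0])
E
```

```text
[-0.62196342 -0.77418154 -1.69477624] [-0.10366513  0.64181298  0.03009908] 0.09217841779081429
top 975 [ 0.4577 -0.273   0.1339] [-0.496 -0.022  0.868] 0.0015
side 731 [ 0.4588 -0.2743  0.1351] [-0.499 -0.017  0.866] 0.0085
[[-0.863 -0.061  0.501]
 [-0.053  0.998  0.03 ]
 [-0.502 -0.001 -0.865]] [0.0027 0.0805 0.0173] [-0.003  0.013 -1.   ]
t 7.4 shift cm [14.18 26.76  4.75] rot deg [-0.74 30.21 -3.49] F [ 0.1  0.5 -2.6] M [-0.15  0.64 -0.02] q [ 1.29  0.86 -0.84  2.12  1.73  0.22  0.72]
```

Emit:
step_arm([
  [[0.4,0.5,0.8],[0,1,0]],
  [[0.8,1,0.8],[0,2,-0.3]],
  [[1.2,1.8,0.8],[-0.1,2.5,-0.3]],
  [[1.2,2.2,0.8],[-0.1,2.5,-0.3]],
  [[1.2,2.2,0.5],[-0.1,2.5,-0.3]],
  [[1.2,2.2,0.3],[-0.1,2.5,-0.3]],
  [[1.2,2.2,0],[-0.1,2.5,-0.3]],
  [[1.2,2.2,0],[-0.1,2.5,-0.3]],
  [[1.2,2.2,0],[-0.1,2.5,-0.3]],
  [[1.2,2.2,0],[-0.1,2.5,-0.3]],
])

```text
clock: 8.4
tool_pos: [0.563, -0.1699, 0.1878]
eef_rot: [-0.007, 0.998, 0.001, 0.064]
contact_force: [1.1, -1.1, -1.9]
opening: 0.086
finger_force: 45.0
```

Emit:
step_arm([
  [[1,2,0],[0,2.5,-0.3]],
  [[1,2,0],[0,2,-0.3]],
  [[0.8,1.7,0],[0,2,-0.3]],
  [[0.5,1.2,0],[0,1,0]],
  [[0.3,0.8,0],[0,0,0]],
  [[0,0.5,0],[0,0,0]],
  [[0,0,0],[0,0,0]],
  [[0,0,0],[0,0,0]],
  [[0,0,0],[0,0,0]],
  [[0,0,0],[0,0,0]],
])

```text
clock: 9.4
tool_pos: [0.5987, -0.0898, 0.1881]
eef_rot: [0.002, 1.0, 0.0, 0.0]
contact_force: [-0.3, -0.4, -0.9]
opening: 0.086
finger_force: 45.0
```

```bash
python3 - <<'E'
from h import *
n=np.array([0,0,1.])
s0=r.get_state(); M=Ro.from_quat(s0["eef_rot"]).as_matrix()
for k in("top","side"):
    im,d=snap(k)
    Q=rim(k,im,d,"red",.086,(.45,.8,-.2,.2),(.12,.3)); c,nn,e=fit(Q,.086,n); print(k,len(Q),c.round(4),nn.round(3),e.round(4), (M.T@(c-s0["tool_pos"])).round(4),(M.T@nn).round(3))
go([.604,-.0845,.16],[0,0,-1],[0,1,0])
cv2.imwrite(f"pics/{k}3.png",cv2.cvtColor(im,cv2.COLOR_RGB2BGR))
E
```

```text
top 182 [ 0.5932 -0.0061  0.1726] [0.02  0.037 0.999] 0.0012 [0.0058 0.0836 0.0156] [-0.02   0.038 -0.999]
side 403 [ 0.5959 -0.0098  0.1683] [0.005 0.003 1.   ] 0.006 [0.0031 0.0799 0.0199] [-0.006  0.004 -1.   ]
t 9.5 shift cm [ 0.51  0.49 -2.82] rot deg [-0.05  0.04  0.15] F [ 0.1  0.4 -1. ] M [-0.08  0.07 -0.02] q [ 0.53  0.85 -0.87  1.66  0.75  0.99  0.97]
```

View pics/side3.png

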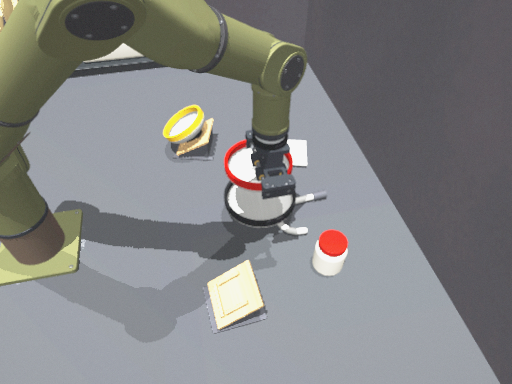

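Emit:
step_arm([
  [[0.3,0.2,-0.5],[0,0,0]],
  [[0.3,0.2,-1],[0,0,0.1]],
  [[0,0,-1],[0,0,0]],
  [[0,0,-1],[0,0,0]],
  [[0,0,-1],[0,0,0]],
  [[0,0,-1],[0,0,0]],
  [[0,0,-1],[0,0,0]],
  [[0,0,-0.8],[0,0,0]],
  [[0,0,-0.5],[0,0,0]],
  [[0,0,0],[0,0,0]],
])

```text
clock: 10.5
tool_pos: [0.6046, -0.0849, 0.1094]
eef_rot: [0.0, 1.0, 0.0, -0.0]
contact_force: [0.5, 0.6, -1.1]
opening: 0.089
finger_force: 45.0
```

```bash
cat > nest.py <<'E'
from h import *
def look(col,R,z0,zb,Rb,below):
    "held lid rim (colour) with plane free; lid below's rim"
    s0=r.get_state(); M=Ro.from_quat(s0["eef_rot"]).as_matrix()
    for k in("top","side"):
        im,d=snap(k)
        Q=rim(k,im,d,col,R,(.48,.72,-.13,.13),(z0-.025,z0+.02)); q=Q[np.hypot(Q[:,0]-.602,Q[:,1]+.0035)<R+.02]
        c,nn,e=fit(q,R,(0,0,1.)); print(k,col,len(q),c.round(4),nn.round(3),e.round(4))
        if below=="black":
            P=cloud(k,d).reshape(-1,3); hs=cv2.cvtColor(im,cv2.COLOR_RGB2HSV).reshape(-1,3)
            rr=np.hypot(P[:,0]-.602,P[:,1]+.0035); q=P[(d.ravel()>0)&(abs(P[:,2]-.06)<.011)&(rr>.09)&(rr<.106)&(hs[:,2]<90)]
        else:
            Q=rim(k,im,d,below,Rb,(.48,.72,-.13,.13),(zb-.015,zb+.008)); q=Q
        c,nn,e=fit(q,Rb,(0,0,1.)); print(k,below,len(q),c.round(4),nn.round(3),e.round(4))
    go([.604,-.0845,.073],[0,0,-1],[0,1,0])
    return im
E
python3 - <<'E'
from nest import *
im=look("red",.086,.1255,.068,.1,"black")
E
```

```text
top red 266 [ 0.598  -0.005   0.0902] [-0.013 -0.008  1.   ] 0.0012
top black 131 [ 0.6082 -0.0038  0.044 ] [-0.062 -0.083  0.995] 0.0012
side red 348 [ 0.6016 -0.0054  0.0902] [0.003 0.006 1.   ] 0.0011
side black 399 [ 0.6039 -0.0113  0.0329] [-0.     0.016  1.   ] 0.0021
t 10.6 shift cm [-0.13  0.02 -3.73] rot deg [-0.07  0.07  0.01] F [ 0.3 -0.4 -1.1] M [-0.13 -0.01 -0.02] q [ 0.48  0.95 -0.79  1.69  0.86  0.88  0.89]
```

Emit:
step_arm([
  [[0.2,0.1,-0.5],[0,0,0]],
  [[0,0,-0.7],[0,0,0]],
  [[0,0,-0.7],[0,0,0]],
  [[0,0,-0.5],[0,0,0]],
  [[0,0,-0.3],[0,0,0]],
  [[0,0,-0.2],[0,0,0]],
  [[0,0,-0.1],[0,0,0]],
  [[0,0,0],[0,0,0]],
  [[0,0,0],[0,0,0]],
  [[0,0,0],[0,0,0]],
])

```text
clock: 11.6
tool_pos: [0.6071, -0.0838, 0.0803]
eef_rot: [0.0, 1.0, 0.001, 0.001]
contact_force: [-0.4, -0.9, -1.3]
opening: 0.089
finger_force: 45.0
```

```bash
python3 - <<'E'
from nest import *
im=look("red",.086,.094,.068,.1,"black")
cv2.imwrite(f"pics/side4.png",cv2.resize(cv2.cvtColor(im,cv2.COLOR_RGB2BGR)[90:260,180:380],None,fx=3.5,fy=3.5))
E
```

```text
top red 226 [6.011e-01 5.000e-04 6.350e-02] [0.021 0.011 1.   ] 0.0014
top black 180 [ 0.6    -0.0011  0.0337] [-0.011  0.012  1.   ] 0.0013
side red 325 [ 0.5983 -0.0097  0.062 ] [0.006 0.035 0.999] 0.002
side black 299 [ 0.6033 -0.0112  0.033 ] [-0.002  0.01   1.   ] 0.0021
t 11.7 shift cm [-0.31 -0.06 -0.73] rot deg [-0.06  0.06  0.01] F [ 0.   0.4 -1.2] M [-0.08 -0.    0.01] q [ 0.47  0.99 -0.76  1.7   0.9   0.83  0.86]
```

View pics/side4.png

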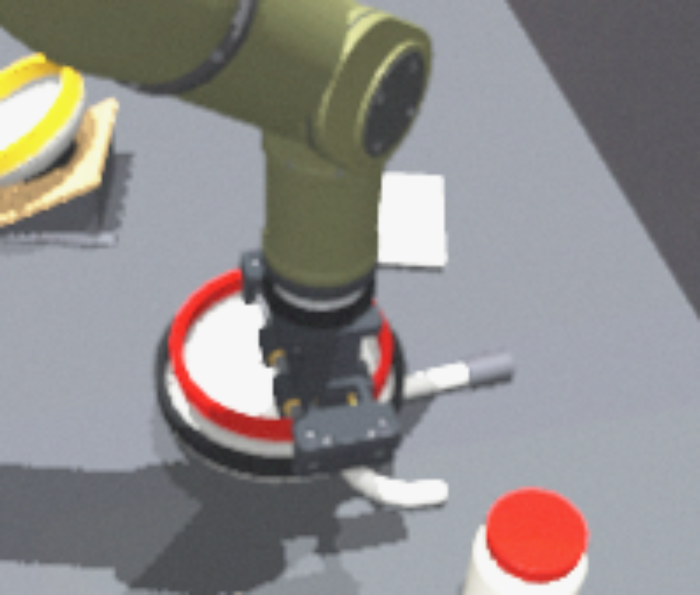

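Emit:
step_arm([
  [[0,0,-0.1],[0,0,0]],
  [[0,0,-0.1],[0,0,0]],
  [[0,0,-0.1],[0,0,0]],
  [[0,0,-0.05],[0,0,0]],
  [[0,0,0],[0,0,0]],
  [[0,0,0],[0,0,0]],
  [[0,0,0],[0,0,0]],
  [[0,0,0],[0,0,0]],
  [[0,0,0],[0,0,0]],
  [[0,0,0],[0,0,0]],
])

```text
clock: 12.7
tool_pos: [0.607, -0.0839, 0.0767]
eef_rot: [0.0, 1.0, 0.001, 0.0]
contact_force: [0.4, 0.6, -0.6]
opening: 0.091
finger_force: 45.0
```

Emit:
step_arm([
  [[0,0,-0.1],[0,0,0]],
  [[0,0,-0.05],[0,0,0]],
  [[0,0,0],[0,0,0]],
  [[0,0,0],[0,0,0]],
  [[0,0,0],[0,0,0]],
  [[0,0,0],[0,0,0]],
  [[0,0,0],[0,0,0]],
  [[0,0,0],[0,0,0]],
  [[0,0,0],[0,0,0]],
  [[0,0,0],[0,0,0]],
])

```text
clock: 13.7
tool_pos: [0.607, -0.0839, 0.0751]
eef_rot: [0.0, 1.0, 0.001, 0.0]
contact_force: [-0.0, 0.5, -2.0]
opening: 0.083
finger_force: 45.0
```

Emit:
step_arm([
  [[0,0,-0.1],[0,0,0]],
  [[0,0,0],[0,0,0]],
  [[0,0,0],[0,0,0]],
  [[0,0,0],[0,0,0]],
  [[0,0,0],[0,0,0]],
  [[0,0,0],[0,0,0]],
  [[0,0,0],[0,0,0]],
  [[0,0,0],[0,0,0]],
  [[0,0,0],[0,0,0]],
  [[0,0,0],[0,0,0]],
])

```text
clock: 14.7
tool_pos: [0.607, -0.0838, 0.0742]
eef_rot: [0.0, 1.0, 0.001, 0.0]
contact_force: [0.3, -0.3, -0.2]
opening: 0.083
finger_force: 45.0
```

```bash
python3 - <<'E'
from nest import *
im=look("red",.086,.091,.068,.1,"black")
E
```

```text
top red 214 [0.6029 0.0008 0.0577] [0.02  0.005 1.   ] 0.0013
top black 197 [ 0.5998 -0.0009  0.0345] [ 0.002 -0.006  1.   ] 0.0013
side red 327 [ 0.6035 -0.004   0.0541] [0.01  0.001 1.   ] 0.0018
side black 318 [ 0.6033 -0.0039  0.0324] [0.002 0.001 1.   ] 0.0012
t 14.8 shift cm [-0.3  -0.07 -0.11] rot deg [-0.06  0.04  0.01] F [-0.8 -1.2 -1.1] M [-0.01 -0.07 -0.03] q [ 0.46  1.   -0.76  1.7   0.91  0.82  0.85]
```

Emit:
step_arm([
  [[-0.05,0,-0.07],[0,0,0]],
  [[0,0,0],[0,0,0]],
  [[0,0,0],[0,0,0]],
  [[0,0,0],[0,0,0]],
  [[0,0,0],[0,0,0]],
  [[0,0,0],[0,0,0]],
  [[0,0,0],[0,0,0]],
  [[0,0,0],[0,0,0]],
  [[0,0,0],[0,0,0]],
  [[0,0,0],[0,0,0]],
])

```text
clock: 15.8
tool_pos: [0.6069, -0.0842, 0.0737]
eef_rot: [0.0, 1.0, 0.0, 0.001]
contact_force: [1.2, -3.0, 5.7]
opening: 0.082
finger_force: 45.0
```

```bash
python3 - <<'E'
from h import *
import time
F=[]
for i in range(6):
    snap("top"); s=r.get_state(); F.append([*s["contact_force"],*s["moment"]])
print(np.mean(F,0).round(2),np.std(F,0).round(2),s["tool_pos"],s["opening"])
E
```

```text
[ 1.22 -2.36  4.86 -0.38 -0.25 -0.05] [0.44 0.35 0.43 0.03 0.01 0.02] [ 0.60688849 -0.0841944   0.07368951] 0.08235673363171939
```

Contact at the expected height. Ease the grip, open, and lift.

Emit:
step_arm([
  [[0,0,0],[0,0,0]],
  [[0,0,0],[0,0,0]],
  [[0,0,0],[0,0,0]],
  [[0,0,0],[0,0,0]],
  [[0,0,0],[0,0,0]],
  [[0,0,0],[0,0,0]],
  [[0,0,0],[0,0,0]],
  [[0,0,0],[0,0,0]],
  [[0,0,0],[0,0,0]],
  [[0,0,0],[0,0,0]],
], fingers=0, grip_force=3)

```text
clock: 17.1
tool_pos: [0.6064, -0.0837, 0.0734]
eef_rot: [-0.0, 1.0, 0.001, 0.0]
contact_force: [-0.0, -2.7, 3.5]
opening: 0.094
finger_force: 3.0
```

Emit:
step_arm([
  [[0,0,0],[0,0,0]],
  [[0,0,0],[0,0,0]],
  [[0,0,0],[0,0,0]],
  [[0,0,0],[0,0,0]],
  [[0,0,0.5],[0,0,0]],
  [[0,0,0.5],[0,0,0]],
  [[0,0,1],[0,0,0]],
  [[0,0,2],[0,0,0]],
  [[0,0,3],[0,0,0]],
  [[0,0,3],[0,0,0]],
], fingers=0.45)

```text
clock: 18.1
tool_pos: [0.6063, -0.0837, 0.175]
eef_rot: [-0.0, 1.0, 0.001, 0.0]
contact_force: [0.7, -0.6, 0.3]
opening: 0.45
finger_force: 0.0
```

```bash
python3 - <<'E'
from nest import *
im=look("red",.086,.09,.068,.1,"black")
n=np.array([-.476,.145,.867]); c=np.array([.437,.3115,.0785]); c[2]=.0795
n/=np.linalg.norm(n); s=np.array([-n[1],n[0],0]); s/=-np.linalg.norm(s); print(s)
g=c+.068*s+.0175*n; print(g,g+.06*n)
go(g+.06*n,-n,s)
E
```

```text
top red 97 [ 0.6034 -0.0054  0.056 ] [ 0.   -0.01  1.  ] 0.0012
top black 253 [ 0.6037 -0.0034  0.0341] [ 0.001 -0.002  1.   ] 0.0013
side red 562 [ 0.6033 -0.0041  0.0547] [-0.002  0.003  1.   ] 0.0019
side black 475 [ 0.5972 -0.0077  0.0326] [0.015 0.017 1.   ] 0.002
t 18.2 shift cm [ -0.52  -0.17 -10.55] rot deg [-0.11  0.51  0.02] F [-0.2 -0.1  0.8] M [0.02 0.   0.03] q [ 0.51  0.87 -0.86  1.65  0.77  0.98  0.96]
[ 0.29140151  0.95660083 -0.        ]
[0.44848234 0.37908726 0.09467789] [0.4199122  0.38779035 0.14671637]
t 18.2 shift cm [-18.93  47.06  -3.17] rot deg [ -4.45 -29.11 -16.58] F [-0.2 -0.1  0.8] M [0.02 0.   0.03] q [ 0.51  0.87 -0.86  1.65  0.77  0.98  0.96]
```

Emit:
step_arm([
  [[0,1,2.5],[0,0,0]],
  [[0,2.5,2.5],[0,0,0]],
  [[-0.5,3.2,0.7],[-0.3,-1.9,-1]],
  [[-0.8,3.2,0],[-0.3,-1.9,-1]],
  [[-0.8,3.2,0],[-0.3,-1.9,-1]],
  [[-0.8,3.2,0],[-0.3,-1.9,-1]],
  [[-1,3.2,0],[-0.3,-1.9,-1]],
  [[-1,3.2,0],[-0.3,-1.9,-1]],
  [[-1,3.2,0],[-0.3,-1.9,-1]],
  [[-1,3.2,0],[-0.3,-1.9,-1]],
], fingers=0.5)

```text
clock: 19.2
tool_pos: [0.5367, 0.2081, 0.2305]
eef_rot: [0.07, 0.988, -0.02, 0.133]
contact_force: [-0.4, 0.6, -0.7]
opening: 0.505
finger_force: 0.0
```

Emit:
step_arm([
  [[-1.2,3.2,0],[-0.3,-1.9,-1]],
  [[-1.2,3.2,0],[-0.3,-1.9,-1]],
  [[-1.2,3.2,0],[-0.3,-1.9,-1]],
  [[-1.2,3.2,0],[-0.3,-1.9,-1]],
  [[-1.5,2.5,0],[-0.3,-1.9,-1]],
  [[-1,2,0],[-0.3,-1.9,-1]],
  [[-1,0.7,-0.5],[-0.2,-1.9,-1]],
  [[-0.8,0,-1],[0,-1,-0.6]],
  [[-0.6,0,-1],[0,0,0]],
  [[0,0,0],[0,0,0]],
])

```text
clock: 20.2
tool_pos: [0.4389, 0.387, 0.2042]
eef_rot: [0.133, 0.958, -0.039, 0.253]
contact_force: [-0.5, -0.8, 0.1]
opening: 0.501
finger_force: 0.0
```

```bash
python3 - <<'E'
from nest import *
n=np.array([-.476,.145,.867]); c=np.array([.437,.3115,.0795])
n/=np.linalg.norm(n); s=np.array([.2914,.9566,0])
g=c+.068*s+.0175*n
go(g+.06*n,-n,s)
k="top"; im,d=snap(k)
P=cloud(k,d); hs=cv2.cvtColor(im,cv2.COLOR_RGB2HSV)
for k in("top","side"):
    im,d=snap(k)
    for col,R,z,b in(("red",.086,(.06,.105),(.48,.72,-.13,.13)),):
        Q=rim(k,im,d,col,R,b,z); print(k,col,len(Q),*[np.round(v,4) for v in fit(Q,R,(0,0,1))])
    P=cloud(k,d).reshape(-1,3); rr=np.hypot(P[:,0]-.602,P[:,1]+.0035); q=P[(abs(P[:,2]-.06)<.012)&(rr>.091)&(rr<.107)]
    print(k,"large",len(q),*[np.round(v,4) for v in fit(q,.1,(0,0,1))])
E
```

```text
t 20.2 shift cm [-1.9   0.08 -5.74] rot deg [ 0.3  -0.31 -1.02] F [-0.5 -0.8  0.1] M [0.13 0.46 0.01] q [-0.76  0.71 -0.52  1.95  1.19  0.94 -0.81]Traceback (most recent call last):
  File "<stdin>", line 11, in <module>
  File "h.py", line 22, in rim
    k,l,s,_=cv2.connectedComponentsWithStats(m.astype(np.uint8)); m=l==1+np.argmax(s[1:,4])
                                                                         ~~~~~~~~~^^^^^^^^^
    return _wrapfunc(a, 'argmax', axis=axis, out=out, **kwds)
    return bound(*args, **kwds)
ValueError: attempt to get argmax of an empty sequence
```

Emit:
step_arm([
  [[-0.4,0,-1],[0,0,-0.2]],
  [[-0.4,0,-1],[0,0,-0.2]],
  [[-0.4,0,-1],[0.1,-0.1,-0.2]],
  [[-0.3,0,-1],[0.1,-0.1,-0.2]],
  [[-0.3,0.1,-1],[0.1,-0.1,-0.2]],
  [[-0.1,0,-0.7],[0,0,0]],
  [[0,0,0],[0,0,0]],
  [[0,0,0],[0,0,0]],
  [[0,0,0],[0,0,0]],
  [[0,0,0],[0,0,0]],
], grip_force=8)

```text
clock: 21.3
tool_pos: [0.4218, 0.3883, 0.149]
eef_rot: [0.144, 0.955, -0.037, 0.256]
contact_force: [-0.5, 1.1, 0.1]
opening: 0.496
finger_force: 0.0
```

```bash
python3 - <<'E'
from nest import *
n=np.array([-.476,.145,.867]); c=np.array([.437,.3115,.0795])
n/=np.linalg.norm(n); s=np.array([.2914,.9566,0])
g=c+.068*s+.0175*n
go(g+.06*n,-n,s); go(g,-n,s)
ims=[]
for k in("side","top"):
    im,d=snap(k); ims.append(im)
    try:
        Q=rim(k,im,d,"yellow",.072,(.2,.6,0,.6)); print(k,len(Q),*[np.round(v,4) for v in fit(Q,.072,n)])
        Q=rim(k,im,d,"red",.086,(.48,.72,-.13,.13),(.06,.105)); print(k,"red",len(Q),*[np.round(v,4) for v in fit(Q,.086,(0,0,1))])
    except Exception as e: print(k,e)
    P=cloud(k,d).reshape(-1,3); rr=np.hypot(P[:,0]-.602,P[:,1]+.0035); q=P[(abs(P[:,2]-.06)<.012)&(rr>.091)&(rr<.107)]
    print(k,"large",len(q),*[np.round(v,4) for v in fit(q,.1,(0,0,1))])
b=np.hstack([cv2.resize(ims[0][80:260,110:330],None,fx=1.8,fy=1.8),cv2.resize(ims[1][130:310,60:280],None,fx=1.8,fy=1.8)])
cv2.imwrite("pics/b5.png",cv2.cvtColor(b,cv2.COLOR_RGB2BGR))
E
```

```text
t 21.3 shift cm [-0.19 -0.05 -0.22] rot deg [-0.18  0.16  0.15] F [-0.5  1.1  0.1] M [0.16 0.42 0.02] q [-0.82  0.8  -0.49  2.01  1.31  0.9  -1.02]
t 21.3 shift cm [ 2.66 -0.92 -5.43] rot deg [-0.18  0.16  0.15] F [-0.5  1.1  0.1] M [0.16 0.42 0.02] q [-0.82  0.8  -0.49  2.01  1.31  0.9  -1.02]
side 493 [0.4356 0.3041 0.0766] [-0.4742  0.1512  0.8673] 0.0021
side red 776 [ 0.6036 -0.0038  0.0548] [-3.3e-03  1.0e-04  1.0e+00] 0.0019
side large 600 [ 0.5991 -0.0095  0.0326] [0.0078 0.0138 0.9999] 0.0021
top 1012 [0.4369 0.3123 0.0785] [-0.4783  0.1467  0.8658] 0.0021
top attempt to get argmax of an empty sequence
top large 1036 [ 0.6015 -0.003   0.0342] [1.1e-03 8.0e-04 1.0e+00] 0.0013
```

View pics/b5.png

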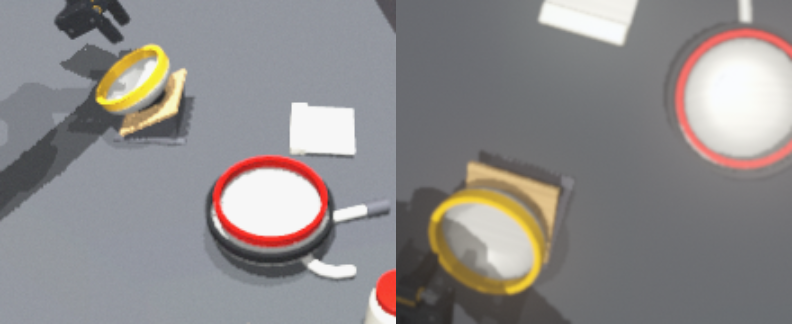

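Emit:
step_arm([
  [[0.3,-0.1,-0.6],[0,0,0]],
  [[0.3,-0.1,-0.6],[0,0,0]],
  [[0.3,-0.1,-0.6],[0,0,0]],
  [[0.3,-0.1,-0.6],[0,0,0]],
  [[0.3,-0.1,-0.6],[0,0,0]],
  [[0.3,-0.1,-0.6],[0,0,0]],
  [[0.3,-0.1,-0.6],[0,0,0]],
  [[0.3,-0.1,-0.6],[0,0,0]],
  [[0.3,-0.1,-0.5],[0,0,0]],
  [[0,0,0],[0,0,0]],
])

```text
clock: 22.4
tool_pos: [0.4489, 0.3784, 0.0947]
eef_rot: [0.144, 0.955, -0.038, 0.256]
contact_force: [0.0, 0.8, 0.7]
opening: 0.501
finger_force: 0.0
```

Emit:
step_arm([
  [[0,0,0],[0,0,0]],
  [[0,0,0],[0,0,0]],
  [[0,0,0],[0,0,0]],
  [[0,0,0],[0,0,0]],
  [[0,0,0],[0,0,0]],
  [[0,0,0],[0,0,0]],
  [[0,0,0],[0,0,0]],
  [[0,0,0],[0,0,0]],
  [[0,0,0],[0,0,0]],
  [[0,0,0],[0,0,0]],
], fingers=0, grip_force=8)

```text
clock: 23.4
tool_pos: [0.4486, 0.3796, 0.0956]
eef_rot: [0.144, 0.955, -0.036, 0.256]
contact_force: [0.4, 2.0, 1.7]
opening: 0.089
finger_force: 8.0
```

Emit:
step_arm([
  [[0,0,0],[0,0,0]],
  [[0,0,0],[0,0,0]],
  [[0,0,0],[0,0,0]],
  [[0,0,0.3],[0,0,0]],
  [[0,0,0.5],[0,0,0]],
  [[0,0,0.7],[0,0,0]],
  [[0,0,1],[0,0,0]],
  [[0,0,1],[0,0,0]],
  [[0,0,1],[0,0,0]],
  [[0,0,1],[0,0,0]],
], fingers=0, grip_force=45)

```text
clock: 24.4
tool_pos: [0.4485, 0.3791, 0.1516]
eef_rot: [0.144, 0.955, -0.037, 0.256]
contact_force: [-0.5, -0.1, -1.2]
opening: 0.083
finger_force: 45.0
```

```bash
python3 - <<'E'
from nest import *
n=np.array([-.476,.145,.867])
s0=r.get_state(); M=Ro.from_quat(s0["eef_rot"]).as_matrix(); print(s0["contact_force"].round(1),s0["opening"])
for k in("top","side"):
    im,d=snap(k); Q=rim(k,im,d,"yellow",.072,(.2,.6,0,.6)); c,nn,e=fit(Q,.072,n); print(k,len(Q),c.round(4),nn.round(3),e.round(4),(M.T@(c-s0["tool_pos"])).round(4),(M.T@nn).round(3))
go([.602,.0645,.20],[0,0,-1],[0,1,0])
E
```

```text
[-0.5 -0.1 -1.2] 0.08305583675615724
top 886 [0.4409 0.305  0.1376] [-0.486  0.145  0.862] 0.002 [-0.0056 -0.0731  0.0191] [ 0.01  -0.002 -1.   ]
side 504 [0.4363 0.3028 0.1345] [-0.475  0.132  0.87 ] 0.0023 [-0.0008 -0.0766  0.02  ] [-0.008 -0.01  -1.   ]
t 24.5 shift cm [ 15.3  -31.53   4.78] rot deg [ 4.16 29.82 16.77] F [ 0.6  0.6 -2.7] M [ 0.33  0.63 -0.01] q [-0.77  0.79 -0.47  1.99  1.32  0.88 -0.96]
```

Emit:
step_arm([
  [[0.2,-0.5,0.8],[0.1,0.8,0.5]],
  [[0.7,-1,1],[0.3,1.7,1]],
  [[1,-2,1],[0.3,2.2,1.2]],
  [[1.2,-2.4,1],[0.3,2.2,1.2]],
  [[1.2,-2.4,0.8],[0.3,2.2,1.2]],
  [[1.2,-2.4,0.4],[0.3,2.2,1.2]],
  [[1.2,-2.4,0],[0.3,2.2,1.2]],
  [[1.2,-2.4,0],[0.3,2.2,1.2]],
  [[1.2,-2.4,0],[0.3,2.2,1.2]],
  [[1.2,-2.4,0],[0.3,2.2,1.2]],
])

```text
clock: 25.5
tool_pos: [0.5516, 0.1745, 0.2003]
eef_rot: [0.048, 0.995, -0.014, 0.083]
contact_force: [0.3, 0.9, -1.7]
opening: 0.087
finger_force: 45.0
```

Emit:
step_arm([
  [[1.2,-2.4,0],[0.3,2.2,1.2]],
  [[1.2,-2.4,0],[0.3,2.2,1.2]],
  [[1,-2.4,0],[0.3,2.2,1.2]],
  [[0.8,-2,0],[0.3,2,1]],
  [[0.5,-1.2,0],[0.2,1,0.6]],
  [[0.3,-0.8,0],[0,0,0]],
  [[0,0,0],[0,0,0]],
  [[0,0,0],[0,0,0]],
  [[0,0,0],[0,0,0]],
  [[0,0,0],[0,0,0]],
])

```text
clock: 26.5
tool_pos: [0.6011, 0.0653, 0.2007]
eef_rot: [0.002, 1.0, -0.001, 0.001]
contact_force: [0.2, 0.9, -2.6]
opening: 0.089
finger_force: 45.0
```

```bash
cat > sm.py <<'E'
from nest import *
s0=r.get_state(); M=Ro.from_quat(s0["eef_rot"]).as_matrix(); print(s0["contact_force"].round(1),s0["opening"])
zt=s0["tool_pos"][2]+.015
for k in("top","side"):
    im,d=snap(k); Q=rim(k,im,d,"yellow",.072,(.48,.72,-.13,.13),(zt-.03,zt+.02)); c,nn,e=fit(Q,.072,(0,0,1)); print(k,len(Q),c.round(4),nn.round(3),e.round(4),(M.T@(c-s0["tool_pos"])).round(4))
    try:
        Q=rim(k,im,d,"red",.086,(.48,.72,-.13,.13),(.06,.105)); print(k,"red",len(Q),*[np.round(v,4) for v in fit(Q,.086,(0,0,1))])
    except Exception as e: print("no red")
go([.605,.069,.12],[0,0,-1],[0,1,0])
E
python3 sm.py
```

```text
[ 0.2  0.9 -2.6] 0.08850553707669445Traceback (most recent call last):
  File "sm.py", line 5, in <module>
    im,d=snap(k); Q=rim(k,im,d,"yellow",.072,(.48,.72,-.13,.13),(zt-.03,zt+.02)); c,nn,e=fit(Q,.072,(0,0,1)); print(k,len(Q),c.round(4),nn.round(3),e.round(4),(M.T@(c-s0["tool_pos"])).round(4))
                    ~~~^^^^^^^^^^^^^^^^^^^^^^^^^^^^^^^^^^^^^^^^^^^^^^^^^^^^^^^^^
  File "h.py", line 22, in rim
    k,l,s,_=cv2.connectedComponentsWithStats(m.astype(np.uint8)); m=l==1+np.argmax(s[1:,4])
                                                                         ~~~~~~~~~^^^^^^^^^
    return _wrapfunc(a, 'argmax', axis=axis, out=out, **kwds)
    return bound(*args, **kwds)
ValueError: attempt to get argmax of an empty sequence
```

```bash
sed -i 's/,150,60/,70,60/g; s/(18,150,80)/(15,70,60)/; s/(32,255/(36,255/' h.py; sed -i 's/^    im,d=snap(k); Q=/    im,d=snap(k); cv2.imwrite(f"pics\/l_{k}.png",im[...,::-1])\n    try:\n     Q=/; s/^go/go/' sm.py
python3 - <<'E'
s=open('sm.py').read()
s=s.replace('    try:\n        Q=rim(k,im,d,"red"','    except Exception as e: print(k,"no yellow")\n    try:\n        Q=rim(k,im,d,"red"')
open('sm.py','w').write(s)
E
python3 sm.py; python3 -c "
import cv2,numpy as np
cv2.imwrite('pics/b6.png',np.hstack([cv2.resize(cv2.imread('pics/l_%s.png'%k)[90:290,150:350],None,fx=2,fy=2) for k in('top','side')]))"
```

```text
[ 0.7 -0.2 -1.4] 0.08794881163433284
top 423 [ 0.5986 -0.0039  0.1811] [ 0.    -0.008  1.   ] 0.0015 [ 0.0022 -0.069   0.0197]
top red 26 [ 0.6004 -0.0071  0.0539] [0.1217 0.1886 0.9745] 0.0008
side 738 [ 0.6005 -0.0053  0.1794] [-0.003 -0.002  1.   ] 0.0012 [ 0.0004 -0.0703  0.0215]
side red 650 [ 0.6034 -0.0037  0.0544] [-9.0e-04  3.9e-03  1.0e+00] 0.0023
t 26.65 shift cm [ 0.37  0.43 -8.06] rot deg [0.16 0.06 0.33] F [ 0.4  0.  -1.5] M [ 0.15 -0.06  0.03] q [ 0.26  0.83 -0.85  1.65  0.72  1.    0.74]
```

View pics/b6.png

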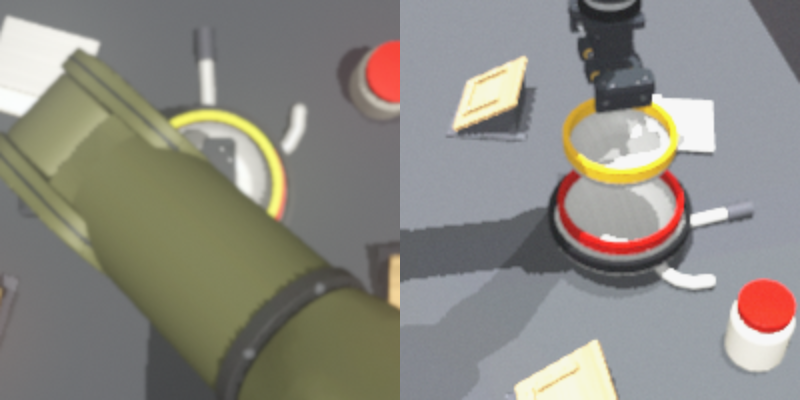

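Emit:
step_arm([
  [[0.2,0.1,-0.6],[0.1,0,0.2]],
  [[0.1,0,-1.2],[0.1,0,0.1]],
  [[0,0,-1.4],[0,0,0]],
  [[0,0,-1.4],[0,0,0]],
  [[0,0,-1.4],[0,0,0]],
  [[0,0,-1.2],[0,0,0]],
  [[0,0,-0.8],[0,0,0]],
  [[0,0,-0.4],[0,0,0]],
  [[0,0,0],[0,0,0]],
  [[0,0,0],[0,0,0]],
])

```text
clock: 27.65
tool_pos: [0.6049, 0.0654, 0.1169]
eef_rot: [0.001, 1.0, 0.001, 0.001]
contact_force: [0.3, 0.0, -2.0]
opening: 0.088
finger_force: 45.0
```

```bash
python3 sm.py
```

```text
[ 0.3  0.  -2. ] 0.08847340315073773
top 300 [ 5.994e-01 -1.000e-04  1.149e-01] [ 0.101 -0.252  0.962] 0.002 [ 0.0053 -0.0655  0.0019]
top red 266 [ 0.6076 -0.0028  0.055 ] [0.0217 0.0183 0.9996] 0.0028
side 636 [ 0.6045 -0.005   0.0954] [-0.005 -0.003  1.   ] 0.0013 [ 0.0003 -0.0705  0.0213]
side red 546 [ 0.6033 -0.0039  0.0541] [0.0043 0.0096 0.9999] 0.0024
t 27.75 shift cm [0.   0.37 0.29] rot deg [-0.06  0.12  0.09] F [ 0.   0.3 -1.5] M [ 0.19 -0.03 -0.02] q [ 0.23  0.93 -0.77  1.7   0.83  0.86  0.66]
```

Emit:
step_arm([
  [[-0.1,0.1,-0.4],[0,0,0]],
  [[0,0,-0.5],[0,0,0]],
  [[0,0,-0.4],[0,0,0]],
  [[0,0,-0.2],[0,0,0]],
  [[0,0,-0.1],[0,0,0]],
  [[0,0,0],[0,0,0]],
  [[0,0,0],[0,0,0]],
  [[0,0,0],[0,0,0]],
  [[0,0,0],[0,0,0]],
  [[0,0,0],[0,0,0]],
])

```text
clock: 28.75
tool_pos: [0.6036, 0.0661, 0.1005]
eef_rot: [0.001, 1.0, 0.0, 0.0]
contact_force: [-1.1, 0.5, -1.5]
opening: 0.091
finger_force: 45.0
```

Emit:
step_arm([
  [[0,0,-0.1],[0,0,0]],
  [[0,0,0],[0,0,0]],
  [[0,0,0],[0,0,0]],
  [[0,0,0],[0,0,0]],
  [[0,0,0],[0,0,0]],
  [[0,0,0],[0,0,0]],
  [[0,0,0],[0,0,0]],
  [[0,0,0],[0,0,0]],
  [[0,0,0],[0,0,0]],
  [[0,0,0],[0,0,0]],
])

```text
clock: 29.75
tool_pos: [0.6035, 0.0662, 0.0995]
eef_rot: [0.001, 1.0, 0.0, 0.0]
contact_force: [0.1, 0.3, -2.3]
opening: 0.085
finger_force: 45.0
```

```bash
python3 sm.py
```

```text
[ 0.1  0.3 -2.3] 0.08482131238834568
top 290 [ 0.6011 -0.003   0.0792] [-0.008 -0.003  1.   ] 0.0015 [ 0.0023 -0.0692  0.0202]
top red 367 [ 0.6063 -0.0021  0.0535] [-0.0148  0.0232  0.9996] 0.0031
side 619 [ 0.6028 -0.0043  0.0779] [-0.001 -0.003  1.   ] 0.0019 [ 0.0006 -0.0704  0.0215]
side red 550 [ 0.6032 -0.0038  0.0542] [0.0018 0.0064 1.    ] 0.0024
t 29.85 shift cm [0.15 0.29 2.06] rot deg [-0.04  0.05  0.08] F [-0.6  0.6 -1.5] M [ 0.12  0.   -0.01] q [ 0.22  0.96 -0.75  1.71  0.85  0.83  0.63]
```

Well centred, about 1.5 mm to go.

Emit:
step_arm([
  [[0,0,-0.1],[0,0,0]],
  [[0,0,0],[0,0,0]],
  [[0,0,0],[0,0,0]],
  [[0,0,0],[0,0,0]],
  [[0,0,0],[0,0,0]],
  [[0,0,0],[0,0,0]],
  [[0,0,0],[0,0,0]],
  [[0,0,0],[0,0,0]],
  [[0,0,0],[0,0,0]],
  [[0,0,0],[0,0,0]],
])

```text
clock: 30.85
tool_pos: [0.6035, 0.0662, 0.0984]
eef_rot: [0.001, 1.0, 0.0, 0.0]
contact_force: [0.2, 0.3, -2.0]
opening: 0.086
finger_force: 45.0
```

Emit:
step_arm([
  [[0,0,-0.07],[0,0,0]],
  [[0,0,0],[0,0,0]],
  [[0,0,0],[0,0,0]],
  [[0,0,0],[0,0,0]],
  [[0,0,0],[0,0,0]],
  [[0,0,0],[0,0,0]],
  [[0,0,0],[0,0,0]],
  [[0,0,0],[0,0,0]],
  [[0,0,0],[0,0,0]],
  [[0,0,0],[0,0,0]],
])

```text
clock: 31.85
tool_pos: [0.6036, 0.0663, 0.0978]
eef_rot: [0.001, 1.0, 0.0, 0.001]
contact_force: [0.7, -0.5, -1.2]
opening: 0.082
finger_force: 45.0
```

Emit:
step_arm([
  [[0,0,-0.07],[0,0,0]],
  [[0,0,0],[0,0,0]],
  [[0,0,0],[0,0,0]],
  [[0,0,0],[0,0,0]],
  [[0,0,0],[0,0,0]],
  [[0,0,0],[0,0,0]],
  [[0,0,0],[0,0,0]],
  [[0,0,0],[0,0,0]],
  [[0,0,0],[0,0,0]],
  [[0,0,0],[0,0,0]],
])

```text
clock: 32.85
tool_pos: [0.6037, 0.0666, 0.0973]
eef_rot: [0.001, 1.0, 0.001, 0.001]
contact_force: [0.2, 1.0, 6.0]
opening: 0.083
finger_force: 45.0
```

Emit:
step_arm([
  [[0,0,-0.05],[0,0,0]],
  [[0,0,0],[0,0,0]],
  [[0,0,0],[0,0,0]],
  [[0,0,0],[0,0,0]],
  [[0,0,0],[0,0,0]],
  [[0,0,0],[0,0,0]],
  [[0,0,0],[0,0,0]],
  [[0,0,0],[0,0,0]],
  [[0,0,0],[0,0,0]],
  [[0,0,0],[0,0,0]],
])

```text
clock: 33.85
tool_pos: [0.6038, 0.0668, 0.0972]
eef_rot: [0.001, 1.0, 0.001, 0.001]
contact_force: [-0.8, 2.0, 7.0]
opening: 0.085
finger_force: 45.0
```

Seated. Release and lift.

Emit:
step_arm([
  [[0,0,0],[0,0,0]],
  [[0,0,0],[0,0,0]],
  [[0,0,0],[0,0,0]],
  [[0,0,0],[0,0,0]],
  [[0,0,0],[0,0,0]],
  [[0,0,0],[0,0,0]],
  [[0,0,0],[0,0,0]],
  [[0,0,0],[0,0,0]],
  [[0,0,0],[0,0,0]],
  [[0,0,0],[0,0,0]],
], fingers=0, grip_force=3)

```text
clock: 34.85
tool_pos: [0.6037, 0.0663, 0.0966]
eef_rot: [0.001, 1.0, 0.001, 0.001]
contact_force: [1.1, 2.5, 3.1]
opening: 0.089
finger_force: 3.0
```

Emit:
step_arm([
  [[0,0,0],[0,0,0]],
  [[0,0,0],[0,0,0]],
  [[0,0,0],[0,0,0]],
  [[0,0,0],[0,0,0]],
  [[0,0,0.5],[0,0,0]],
  [[0,0,0.5],[0,0,0]],
  [[0,0,1],[0,0,0]],
  [[0,0,2],[0,0,0]],
  [[0,0,3],[0,0,0]],
  [[0,0,3],[0,0,0]],
], fingers=0.45)

```text
clock: 35.85
tool_pos: [0.6033, 0.0663, 0.1982]
eef_rot: [0.001, 1.0, 0.0, 0.0]
contact_force: [0.5, -0.1, 0.6]
opening: 0.452
finger_force: 0.0
```

Emit:
step_arm([
  [[-1,2,1],[0,0,0]],
  [[-1,3,1],[0,0,0]],
  [[-1,3,0],[0,0,0]],
  [[-1,3,0],[0,0,0]],
  [[-1,3,0],[0,0,0]],
  [[-1,3,0],[0,0,0]],
  [[-1,3,0],[0,0,0]],
  [[-1,2,0],[0,0,0]],
  [[-1,1,0],[0,0,0]],
  [[0,0,0],[0,0,0]],
])

```text
clock: 36.85
tool_pos: [0.5118, 0.2979, 0.2174]
eef_rot: [-0.001, 1.0, 0.001, 0.0]
contact_force: [-0.8, -0.5, 0.8]
opening: 0.45
finger_force: 0.0
```

```bash
sed -i 's/^zt=.*/zt=.112/' sm.py; python3 sm.py; python3 - <<'E'
from h import *
b=np.hstack([cv2.resize(cv2.imread('pics/l_%s.png'%k)[80:300,140:370],None,fx=1.7,fy=1.7) for k in('top','side')])
cv2.imwrite('pics/b7.png',b)
for k in("top","side"):
    im,d=snap(k)
    P=cloud(k,d).reshape(-1,3); rr=np.hypot(P[:,0]-.602,P[:,1]+.0035); q=P[(abs(P[:,2]-.06)<.012)&(rr>.091)&(rr<.107)]
    print(k,"large",len(q),*[np.round(v,4) for v in fit(q,.1,(0,0,1))])
E
```

```text
[-0.8 -0.5  0.8] 0.4498333557428418
top 785 [ 0.602  -0.0025  0.0779] [ 0.002 -0.001  1.   ] 0.0024 [-0.0894 -0.3009  0.139 ]
top red 973 [ 0.6039 -0.0015  0.0556] [0.0045 0.002  1.    ] 0.0034
side 792 [ 0.6031 -0.0041  0.0765] [-0.002 -0.     1.   ] 0.0021 [-0.0905 -0.3024  0.1404]
side red 559 [ 0.6033 -0.0037  0.0543] [-6.0e-04  6.2e-03  1.0e+00] 0.0026
t 36.95 shift cm [  9.09 -22.58  -9.67] rot deg [0.04 0.09 0.13] F [0.6 0.1 0.1] M [ 0.   -0.02 -0.01] q [-0.15  0.79 -0.83  1.67  0.68  0.99  0.35]
top large 1034 [ 0.6014 -0.0031  0.0341] [ 8.e-04 -8.e-04  1.e+00] 0.0013
side large 603 [ 0.6014 -0.0107  0.0327] [0.0058 0.0113 0.9999] 0.0021
```

View pics/b7.png

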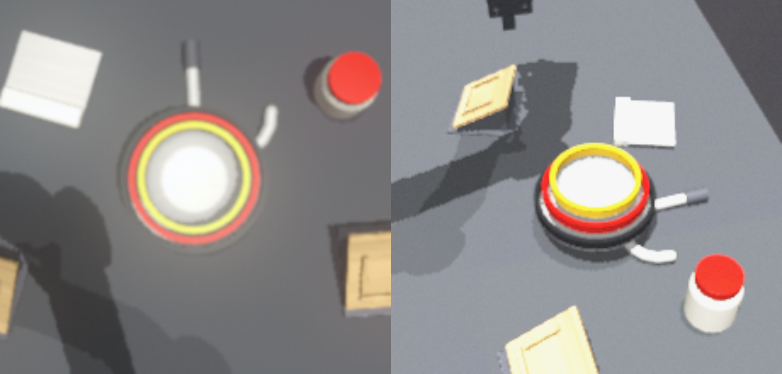

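The three lids are nested, concentric and level, at heights of 34, 56 and 78 mm.

```bash
python3 -c "
from plant import r
print(r.finish_job())"
```

```text
the job is handed in; nothing more can be done
None
```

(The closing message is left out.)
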